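# Vent the degassing pot and hold its stuck lid ajar

### The arm

A 7-joint arm with a two-finger parallel gripper is mounted at the origin on the work surface. World frame = base frame: x ahead of the robot, y to its left, z up, the work surface at z = 0. Lengths are in m, angles in rad, forces in N, time in s.
With the tool pointing down it reaches from about 0.4 to 0.875 m from the base axis. Payload 19.3 kg.
Tool frame: the origin (TCP) lies midway between the tips of the shut fingers; the grasp point (between the pads) lies 19 mm behind it (env.pinch_z is the distance from the TCP to the grasp point, in m); z points along the fingers, y is the line along which they close (so a half turn about z gives the same grasp; the last joint's range is limited). The gripper opens to 85 mm and grips with 20 to 120 N. Pads are 22 mm wide; open, the fingers measure 114 mm over their backs; the gripper's body (76 mm by 85 mm) begins 54 mm behind the grasp point. The pads swing forward as they close: fully open they stand 13 mm farther back than shut.
Start: joints at [-1.342, 0.521, -0.036, 1.599, 0.021, 1.021, -0.113], TCP at [0.184, 0.597, 0.203] pointing down, gripper open.
Joint ranges: [-2.91, 2.91], [-0.3, 2.13], [-1.5, 1.42], [0.17, 2.43], [-1.26, 4.41], [0.16, 1.93], [-2.52, 2.52]. Speed limits (rad/s): [1.89, 1.89, 2.39, 2.39, 3.01, 3.01, 3.01].

### API

Orientations are given as a unit quaternion [x, y, z, w].
In Python, from plant import env gives the robot as it stands.
- The arm moves only by the tool drive_tool, never from a script. Its argument "targets" is a list of rows, each a list of 3 entries, a list of its own where there are three numbers: the shift along the tool's x, y, z in cm, then the turn, a rotation vector about the tool's x, y, z in rad, then the closure, from -1 (fully open) to 1 (shut). In form: [[[tx, ty, tz], [rx, ry, rz], gripper], ...]. A call has 1 to 8 rows; each row is the pose to reach, as a shift and turn from the pose commanded when the call began, along the tool's axes at that moment; what a row does not reach only later rows make up. A row lasts 1/12 s, in which the tool goes at most 41.7 mm and 7.16 degrees, less where a joint would pass 70% of its speed; a pose out of reach is approached as far as the arm can. A call with a gripper value outside its range is refused whole. The fingers move at their own pace and stop on an object; "squeeze" is the grip in N (left out, the last holds). Time passes only in rows, so rows that repeat a pose let the fingers close. It gives the time, the measured TCP pose, the force, the opening and the grip force at its end, in the units of the state.
- env.read_state(): the state, without advancing time (a new reading comes with each control period).
- env.snapshot(name): name is "side" or "top"; returns the picture (384x512x3 uint8, blue, green, red); there is no depth.
- env.camera_params(name): a dict with "K" (3x3 intrinsics, pixels), "cam_to_world" (4x4, takes a point from camera to world coordinates). Camera axes: x right, y down, z forward; pixel columns grow to the right and rows downward; lengths in m; the calibration is good to about 2 mm. A picture is of the moment at which its call begins. camera_params takes no time and is no camera call.
- env.job_done(): hands the job in; it is judged then, once.
The state is a dict: "time_s": time; "qpos": joint angles; "qd": joint speeds; "tau": joint torques, N m; "eef_pos": TCP position; "tool_rot": TCP orientation; "wrist_force": force on the tool from outside, world axes, zero at the start; "torque": the same for the moment, N m; "width": opening from 0.0 (shut) to 1.0 (fully open); "finger_force": force on a finger pad.
Only numpy, scipy, OpenCV 4.12 (cv2) and the standard library are available. Lean on these libraries where they do the work, as an engineer would, in place of code of your own. Each camera call takes 0.05 s, during which the arm holds its last target. There are 200 camera calls.

### The job

First let air into the degassing pot: squeeze the orange trigger of the vent pistol clamped on the bench all the way against its grip for a moment, then let it go completely. After that take the yellow knob of the pot's blue lid, pull the lid straight up until it breaks free of its tight seal, without letting it fly up, and finish while still holding it there by the knob: level and still, over the pot, about 3 cm above where it sat. Leave the unfired vase, figure and bowl where they stand.

Things in the scene. Friction and masses are not known exactly. Their poses are not given: they have to be found in the camera images.
- pot: Round steel degassing pot fixed to the bench, 192 mm across, rim 130 mm above the bench; origin at the centre of its underside, z up. Its seal: three red rubber shoes in aluminium blocks around the rim (out to 130 mm from the axis, tops 151 mm above the bench), sprung inwards over the lid's bevelled edge.
- lid: Round blue lid, 200 mm across, 14 mm thick, about 0.6 kg, loose, lying level on the pot's rim; origin at the centre of its underside, 130 mm above the bench when shut. Pulled straight up it resists with a peak of 13 to 20 N (its weight included) after about 4 mm of rise, is free of the seal at 16 mm, then only its weight (5 to 7 N) is carried.
- knob (a point): Where to pinch the lid from above: on the axis of its yellow upright round knob (32 mm across, 55 mm high, at the lid's centre), 32 mm above the lid's top and 46 mm above the lid's origin; 176 mm above the bench when shut. Any finger direction will do; nothing else stands on the lid. Grip with 30 N or more.
- gun: Vent pistol on its side on a foot (160 x 120 x 12 mm) fixed to the bench; origin on the bench under the black grip. In its frame: grip a level bar along x (-83 to 35 mm), y -12 to 12 mm, 32 mm high, centred 115 mm above the bench; orange trigger beside it on +y. Valve body and barrel (to +y, with a copper pipe down at y = 130 mm) at x = 38 to 82 mm, top at 133 mm.
- squeeze_point (a point): Where to squeeze from above, fingers closing along the pistol's y: midway between the grip's back (y = -12 mm) and the outer face of the fully squeezed trigger (y = 28 mm); x = -27, y = 8 mm in the pistol's frame, 115 mm above the bench. Fixed. The released trigger's outer face is 12 mm further out (y = 40 mm): open the fingers to 70 mm or more before going down.
- trigger (a joint): Orange trigger blade, 86 mm long, 24 mm high, 9 mm thick, on an upright pin near the barrel; 0 is released (leaning away from the grip), 0.22 rad fully home, parallel to the grip with 7 mm between them. A spring returns it: 2 N to start, 6 N fully home at the squeeze point; a grip of 15 to 30 N is right.
- vase: Loose unfired terracotta vase, 155 mm high, 72 mm wide; origin under its centre. Bystander.
- figure: Loose unfired clay figure, 120 mm high, 68 mm wide; origin under its centre. Bystander.
- bowl: Loose pale unfired bowl, 45 mm high, 90 mm wide; origin under its centre. Bystander.
Mind the look-alikes: they are no part of the job. There is more than one size of the lid; the job needs the middle-sized.

How it is judged:
On the way, in this order (a step that is already met when the one before it is completed fails the run):
1. the trigger is squeezed home (beyond 0.17 rad of its 0.22) (value of joint trigger above 0.17 rad), for 0.2 s.
2. the trigger is let go: back below 0.04 rad and the fingers off the pistol (value of joint trigger below 0.04 rad and contact force between the fingers and gun below 0.3 N), for 0.2 s.
3. the lid has come free of its seal (risen over 17 mm, not touching the pot) (z of lid in the frame of pot above 0.147 m and contact force between lid and pot below 0.3 N), for 0.1 s.
At the end, for the whole second after the job is handed in: The fingers hold the lid (over 3 N) still (under 30 mm/s), level (within 0.15 rad), 19 to 45 mm above its seat, within 25 mm of the pot's axis and not touching the pot; the trigger is released (under 0.04 rad); vase, figure and bowl are within 25 mm of their starts (z of lid in the frame of pot between 0.149 and 0.175 m and horizontal distance between lid and pot below 0.025 m and angle between lid's own z axis and vertical below 0.15 rad and linear speed of lid below 0.03 m/s and contact force between the fingers and lid above 3 N and contact force between lid and pot below 0.3 N and value of joint trigger below 0.04 rad and distance of each of vase, figure, bowl from where it was at the start of the episode below 0.025 m); the arm keeps its last pose, push and grip.
It fails at once if the lid flies up more than 90 mm above its seat (z of lid in the frame of pot above 0.22 m).
It fails at once if the vase is knocked (moved 25 mm or tipped over 0.4 rad) (distance of vase from where it was at the start of the episode above 0.025 m or angle between vase's own z axis and vertical above 0.4 rad).
It fails at once if the figure is knocked (moved 25 mm or tipped over 0.4 rad) (distance of figure from where it was at the start of the episode above 0.025 m or angle between figure's own z axis and vertical above 0.4 rad).
It fails at once if the bowl is knocked (moved 25 mm or tipped over 0.4 rad) (distance of bowl from where it was at the start of the episode above 0.025 m or angle between bowl's own z axis and vertical above 0.4 rad).
It also fails if it takes over 48 s, if anything falls off the work surface, if the arm or the gripper's body presses on something with over 40 N, if the wrist force passes 120 N, or if a joint passes its speed limit or range.

## Working session

There is one attempt and no reset: what is moved stays moved. The work goes in short steps, Python scripts to look and compute and a tool call to move; the robot and the scene stay as the last step left them, time stands still between calls to the robot, and variables do not carry over. Pictures are saved under pics/ and viewed, at most 10 in all, crops included, and the job is handed in when it is done.

Besides the shell and the picture viewer there is one more tool, called after "Call:" by a JSON object that holds its "op" and its "data", one argument or row to a line. drive_tool: Moves the arm, as the interface text tells. Its arguments: {"type":"object","properties":{"targets":{"type":"array","items":{"type":"array"}},"squeeze":{"type":"number"}},"required":["targets"]}

```bash
mkdir -p pics; python3 - <<'E'
from plant import env
import cv2
for n in ("side","top"):
    cv2.imwrite(f"pics/{n}0.png",env.snapshot(n))
    p=env.camera_params(n);print(n,p["K"],p["cam_to_world"])
print(env.read_state(),env.pinch_z)
E
```

```text
side [[418.16882603   0.         250.9143706 ]
 [  0.         418.16882603 187.65223519]
 [  0.           0.           1.        ]] [[ 0.91208432 -0.19990931  0.35796434  0.08996725]
 [-0.40969555 -0.47816849  0.77685548 -0.91121823]
 [ 0.01586663 -0.8552141  -0.51803194  0.72773082]
 [ 0.          0.          0.          1.        ]]
top [[467.48004108   0.         262.07299083]
 [  0.         467.48004108 184.19420972]
 [  0.           0.           1.        ]] [[-0.02064565 -0.99697449  0.07493741  0.42045599]
 [-0.99935589  0.02277922  0.02772922 -0.01771762]
 [-0.02935234 -0.07431666 -0.99680263  1.40392064]
 [ 0.          0.          0.          1.        ]]
{'time_s': 0.1, 'qpos': array([-1.34219594,  0.52196108, -0.03632422,  1.5999422 ,  0.02115653,
        1.02107221, -0.11279688]), 'qd': array([ 9.85313317e-04, -2.36015363e-03,  9.09779414e-04, -3.44624913e-05,
        1.76083210e-04, -2.21863260e-04,  1.68045361e-03]), 'tau': array([ 3.53661198e-03, -9.28483272e+01,  1.98440664e+00, -3.70528042e+01,
        1.82179094e-02,  5.32631966e-03,  6.77149660e-05]), 'eef_pos': array([0.18391171, 0.59699277, 0.20218231]), 'tool_rot': array([ 1.48861594e-01,  9.88857915e-01, -4.96713501e-04, -5.79550895e-05]), 'wrist_force': array([-0.25279916, -0.45624344, -0.25997713]), 'torque': array([ 0.00523748, -0.02675168,  0.00276693]), 'finger_force': 0.0, 'width': 0.9980986420854695} 0.0187
```

View pics/top0.png

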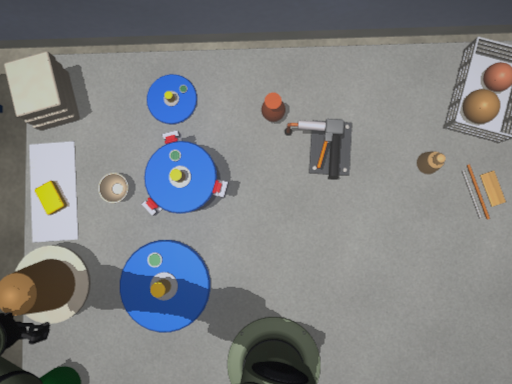

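View pics/side0.png

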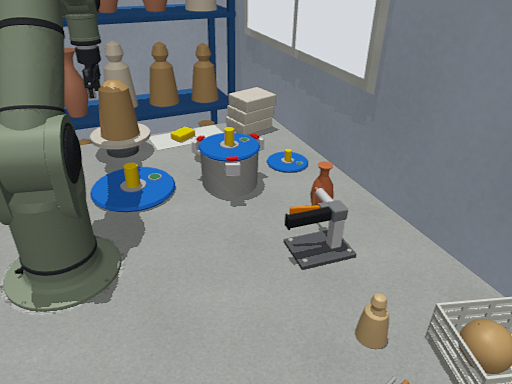

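Top view: the middle lid is on the pot (red shoes) at about (180,177), its knob at (178,175). The gun has its grip at (334,158) and trigger at (322,153). The vase is at (273,105), figure (433,162), bowl (114,187). The side view agrees.

```bash
cat > h.py <<'E'
import numpy as np, cv2
from plant import env
def ray(n,uv,z):
    p=env.camera_params(n);M=p["cam_to_world"];o=M[:3,3]
    d=M[:3,:3]@np.linalg.solve(p["K"],[uv[0],uv[1],1.]);return o+d*(z-o[2])/d[2]
def proj(n,X):
    p=env.camera_params(n);M=p["cam_to_world"];c=p["K"]@(M[:3,:3].T@(np.array(X)-M[:3,3]));return c[:2]/c[2]
E
python3 - <<'E'
from h import *
im=cv2.imread("pics/top0.png");hsv=cv2.cvtColor(im,cv2.COLOR_BGR2HSV)
def blob(lo,hi,box,name,z,src=hsv):
    m=cv2.inRange(src,lo,hi);k=np.zeros_like(m);x0,y0,x1,y1=box;k[y0:y1,x0:x1]=m[y0:y1,x0:x1]
    c=max(cv2.findContours(k,0,1)[0],key=cv2.contourArea);h=cv2.convexHull(c)
    (u,v),r=cv2.minEnclosingCircle(h);R=cv2.minAreaRect(h)
    M=cv2.moments(h);cu=(M['m10']/M['m00'],M['m01']/M['m00'])
    print(name,"cent",np.round(cu,1),ray("top",cu,z).round(4),"circ",round(u,1),round(v,1),round(r,1),"rect",R)
    for b in cv2.boxPoints(R): print("   ",b.round(1),ray("top",b,z).round(4))
blob((100,120,60),(125,255,255),(140,135,220,218),"lid",.144)
blob((22,150,90),(32,255,255),(160,160,200,190),"knob",.199)
blob((5,150,120),(20,255,255),(310,135,332,175),"trigger",.127)
blob((0,0,0),(180,255,48),(322,130,350,185),"grip",.131)
blob((0,0,0),(180,90,95),(300,115,360,185),"foot",.012)
cv2.imwrite("pics/gun.png",cv2.resize(im[90:190,255:365],None,fx=5.4,fy=5.4,interpolation=cv2.INTER_CUBIC))
E
```

```text
lid cent [180.2 176.7] [0.5407 0.2396 0.144 ] circ 180.4 176.9 36.3 rect ((180.5, 176.5), (71.0, 71.0), 90.0)
    [145. 141.] [0.6413 0.3361 0.144 ]
    [216. 141.] [0.6363 0.1407 0.144 ]
    [216. 212.] [0.4428 0.1433 0.144 ]
    [145. 212.] [0.4468 0.3364 0.144 ]
knob cent [175.6 174.2] [0.5422 0.2406 0.199 ] circ 175.5 173.8 5.5 rect ((175.50001525878906, 174.50001525878906), (9.899494171142578, 9.899494171142578), 45.0)
    [168.5 174.5] [0.5419 0.2591 0.199 ]
    [175.5 167.5] [0.5598 0.2406 0.199 ]
    [182.5 174.5] [0.5411 0.2224 0.199 ]
    [175.5 181.5] [0.5232 0.2409 0.199 ]
trigger cent [321.7 154.4] [ 0.5946 -0.1475  0.127 ] circ 321.5 154.0 13.8 rect ((321.8301696777344, 154.09434509277344), (3.2966530323028564, 27.472108840942383), 15.945395469665527)
    [316.5 166.8] [ 0.5607 -0.1322  0.127 ]
    [324.  140.4] [ 0.6332 -0.155   0.127 ]
    [327.2 141.3] [ 0.6304 -0.1636  0.127 ]
    [319.6 167.8] [ 0.558  -0.1407  0.127 ]Traceback (most recent call last):
  File "<stdin>", line 13, in <module>
  File "<stdin>", line 5, in blob
ValueError: max() iterable argument is empty
```

```bash
python3 - <<'E'
from h import *
im=cv2.imread("pics/top0.png");g=im.max(axis=2)
for v in (145,150,155,160,165,170,175,178): print(v,g[v,306:356])
cv2.imwrite("pics/gun.png",cv2.resize(im[90:190,255:365],None,fx=5.4,fy=5.4,interpolation=cv2.INTER_CUBIC))
E
```

```text
145 [150 148 147 146 124  91  97  97  98  97  98  98  96  96  98  96  95 156
 205 201 156  66  69  64  54  51  58  62  61  59  58  56  53  57  66  82
  96  96  96  95  96  97  96  97 103 131 152 150 150 150]
150 [152 151 151 138 109  99  98  98  98  97  98  99  97  98  96 126 179 206
 180 113  69  68  81  80  52  52  60  64  62  59  58  56  53  60  82  95
  96  95  96  94  95  96  96  97 110 137 152 151 150 148]
155 [151 148 148 128  96 101  99  98  98  97  98  98  98  90 152 206 206 165
  68  69  83  96  95  78  49  54  62  65  62  60  57  55  54  62  82  96
  97  96  96  96  95  96  97  97 123 150 152 150 148 147]
160 [151 153 153 127  86 100  98  98  98  98  99  97 122 176 205 185 125  70
  69  83  97  96  90  67  50  57  64  64  63  60  58  55  57  65  84  99
  97  97  97  96  97  97  96  97 121 146 146 146 148 148]
165 [150 151 140 113 101 100 100 106 119 115  94 155 206 205 168  78  69  75
  90 100  98  96  85  58  52  60  67  65  63  61  58  54  60  83  99  99
  98  98  97  96  97  97  99 101 125 150 151 151 150 149]
170 [152 150 130  98 102 100 100 104 104  98 100 100  99 100  99  99  97  98
 100 100  99  98  82  53  55  64  69  66  64  61  58  53  61  71  85 100
 108 157 193 189 157 108  99 123 150 149 149 150 148 147]
175 [157 154 151 152 153 152 152 151 149 148 149 150 152 153 152 151 150 148
 150 152 151 146 113  51  56  63  67  64  61  60  58  57  70  93 106 102
 102 105 108 105 102 105 109 133 153 147 145 148 150 152]
178 [153 152 153 154 153 151 150 152 152 151 152 153 154 153 152 152 152 153
 154 156 155 128  73  65  62  55  53  53  54  54  56  66  87 110 134 149
 148 151 153 153 152 152 153 151 149 151 153 153 151 151]
```

View pics/gun.png

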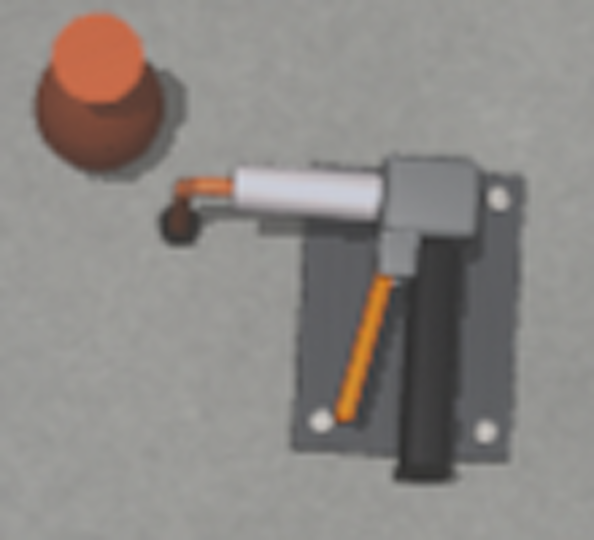

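```bash
python3 - <<'E'
from h import *
P=lambda u,v,z: ray("top",(255+u/5.4,90+v/5.4),z)[:2]
TR,BR,BL=P(525,177,.012),P(508,462,.012),P(293,450,.012)
print("foot",TR,BR,BL,np.linalg.norm(TR-BR),np.linalg.norm(BR-BL))
a=TR-BR;b=BL-BR
print("yaw",np.arctan2(a[1],a[0]),np.arctan2(-b[0],b[1]), "foot centre",(TR+BL)/2)
def row(v,ul,ur): 
    l=ray("top",(ul,v),.131);r=ray("top",(ur,v),.131);return l[:2],r[:2]
for v,ul,ur in ((145,329.3,339.8),(155,329,339.5),(165,328.6,338.5),(175,327.7,338)): 
    l,r=row(v,ul,ur);print(v,l.round(4),r.round(4),(l-r)[1].round(4))
print("valve",P(388,158,.133),P(480,160,.133),P(475,235,.133),P(388,232,.133))
print("grip end",P(425,474,.131),"trig tip",P(345,420,.127),"pipe",P(180,188,.12))
print("vase",P(98,58,.155),P(98,105,.04))
E
```

```text
foot [ 0.70360237 -0.25325208] [ 0.54494746 -0.23838848] [ 0.55436528 -0.1204654 ] 0.15934963801690818 0.11829856225538293
yaw -0.09341241837565008 -0.07969493958953715 foot centre [ 0.62898383 -0.18685874]
145 [ 0.6195 -0.1686] [ 0.6188 -0.1972] 0.0286
155 [ 0.592  -0.1669] [ 0.5913 -0.1955] 0.0286
165 [ 0.5645 -0.1649] [ 0.5639 -0.1918] 0.0269
175 [ 0.5372 -0.1617] [ 0.5365 -0.1896] 0.0279
valve [ 0.69061547 -0.16387743] [ 0.68833142 -0.21036463] [ 0.64992541 -0.20655115] [ 0.6526074  -0.16270181]
grip end [ 0.52920675 -0.17769428] trig tip [ 0.55795481 -0.13869455] pipe [ 0.68062991 -0.05835377]
vase [ 0.74076683 -0.01773437] [ 0.74408321 -0.01714899]
```

```bash
python3 - <<'E'
from h import *
for z in (.15,.2,.25,.3,.35): print(z, ray("top",(15,293),z).round(3), ray("side",(113,85),z).round(3))
print(proj("side",(0.184,.597,.2)),proj("top",(0.184,.597,.2)))
T=np.array([[-.9556,.2945,0],[.2945,.9556,0],[0,0,-1]])  # rows: tool axes in world
p=env.read_state()["eef_pos"]
for t in ([.585,-.174,.40],[.585,-.174,.096],[.5415,.240,.157]): print(T@(np.array(t)-p)*100)
E
```

```text
0.15 [0.237 0.687 0.15 ] [0.286 0.987 0.15 ]
0.2 [0.244 0.659 0.2  ] [0.269 0.823 0.2  ]
0.25 [0.252 0.631 0.25 ] [0.252 0.658 0.25 ]
0.3 [0.259 0.603 0.3  ] [0.235 0.494 0.3  ]
0.35 [0.266 0.575 0.35 ] [0.218 0.33  0.35 ]
[ 98.05965734 106.0218472 ] [ 38.3096205 316.4073576]
[-61.03373439 -61.86401905 -19.78176902]
[-61.03373439 -61.86401905  10.61823098]
[-44.68457439 -23.58325405   4.51823098]
```

Call:
{"op": "drive_tool", "data": {
  "targets": [
    [[0, 0, -4], [0, 0, 0], -1],
    [[0, 0, -8], [0, 0, 0], -1],
    [[0, 0, -12], [0, 0, 0], -1],
    [[0, 0, -16], [0, 0, 0], -1],
    [[0, 0, -20], [0, 0, 0], -1],
    [[0, 0, -20], [0, 0, 0], -1]
  ],
  "squeeze": 25
}}

```text
time_s: 0.6
eef_pos: [0.1845, 0.5989, 0.4103]
tool_rot: [0.149, 0.989, 0.005, 0.0]
wrist_force: [0.5, 1.0, 0.1]
width: 0.998
finger_force: 0.0
```

Call:
{"op": "drive_tool", "data": {
  "targets": [
    [[-3.5, -1.8, 0], [0, 0, 0], -1],
    [[-7, -3.6, 0], [0, 0, 0], -1],
    [[-10.5, -5.4, 0], [0, 0, 0], -1],
    [[-14, -7.2, 0], [0, 0, 0], -1],
    [[-17.5, -9, 0], [0, 0, 0], -1],
    [[-21, -10.8, 0], [0, 0, 0], -1],
    [[-24.5, -12.6, 0], [0, 0, 0], -1],
    [[-28, -14.4, 0], [0, 0, 0], -1]
  ]
}}

```text
time_s: 1.27
eef_pos: [0.4102, 0.3755, 0.4026]
tool_rot: [0.149, 0.989, -0.0, -0.0]
wrist_force: [0.7, 1.4, -0.0]
width: 1.001
finger_force: 0.0
```

Call:
{"op": "drive_tool", "data": {
  "targets": [
    [[-3.5, -1.8, 0], [0, 0, 0], -1],
    [[-7, -3.6, 0], [0, 0, 0], -1],
    [[-10.5, -5.4, 0], [0, 0, 0], -1],
    [[-14, -7.2, 0], [0, 0, 0], -1],
    [[-16, -10.5, 0], [0, 0, 0], -1],
    [[-17.5, -14, 0], [0, 0, 0], -1],
    [[-19, -17.5, 0], [0, 0, 0], -1],
    [[-20.5, -21, 0], [0, 0, 0], -1]
  ]
}}

```text
time_s: 1.93
eef_pos: [0.5431, 0.1143, 0.4023]
tool_rot: [0.149, 0.989, -0.0, -0.0]
wrist_force: [1.3, -0.1, -0.6]
width: 1.0
finger_force: 0.0
```

Call:
{"op": "drive_tool", "data": {
  "targets": [
    [[-1.7, -3.6, 0], [0, 0, -0.03], -1],
    [[-3.4, -7.2, 0], [0, 0, -0.06], -1],
    [[-5.1, -10.8, 0], [0, 0, -0.09], -1],
    [[-6.8, -14.4, 0], [0, 0, -0.12], -1],
    [[-8.5, -18, 0], [0, 0, -0.15], -1],
    [[-10.2, -21.6, 0], [0, 0, -0.18], -1],
    [[-11.9, -25.2, 0], [0, 0, -0.214], -1],
    [[-12.5, -26.5, 0], [0, 0, -0.214], -1]
  ]
}}

```text
time_s: 2.6
eef_pos: [0.5839, -0.1798, 0.4022]
tool_rot: [0.044, 0.999, -0.001, -0.0]
wrist_force: [0.1, -0.3, 0.0]
width: 1.001
finger_force: 0.0
```

Call:
{"op": "drive_tool", "data": {
  "targets": [
    [[0, 0, 3], [0, 0, 0], -1],
    [[0, 0, 6], [0, 0, 0], -1],
    [[0, 0, 9], [0, 0, 0], -1],
    [[0, 0, 12], [0, 0, 0], -1],
    [[0, 0, 15], [0, 0, 0], -1],
    [[0, 0, 18], [0, 0, 0], -1],
    [[0, 0, 18], [0, 0, 0], -1],
    [[0, 0, 18], [0, 0, 0], -1]
  ]
}}

```text
time_s: 3.27
eef_pos: [0.5842, -0.1738, 0.2223]
tool_rot: [0.042, 0.999, 0.0, -0.001]
wrist_force: [0.0, 0.1, 0.4]
width: 1.0
finger_force: 0.0
```

```bash
python3 - <<'E'
from h import *
from scipy.spatial.transform import Rotation as R
s=env.read_state();r=R.from_quat(s["tool_rot"]).as_matrix();y=r[:,1]
print(s["eef_pos"],"y axis ang",np.arctan2(y[1],y[0]),"want 1.486; tilt",r[2,2])
print("to go cm",r.T@(np.array([.585,-.174,.096])-s["eef_pos"])*100,s["qpos"])
for n in("side","top"):
    im=env.snapshot(n);u,v=proj(n,(.585,-.174,.15)).astype(int)
    cv2.imwrite(f"pics/{n}1.png",cv2.resize(im[max(v-75,0):v+75,max(u-90,0):u+90],None,fx=4,fy=4,interpolation=cv2.INTER_CUBIC));print(u-90,v-75)
E
```

```text
[ 0.58420567 -0.17376112  0.22228623] y axis ang 1.4858817588090247 want 1.486; tilt -0.9999971755484123
to go cm [-0.11118186 -0.01765657 12.62839357] [-0.01878591  0.49588449  0.30836882  1.63163246 -0.16757653  1.04256383
  1.82565145]
216 129
242 81
```

View pics/side1.png

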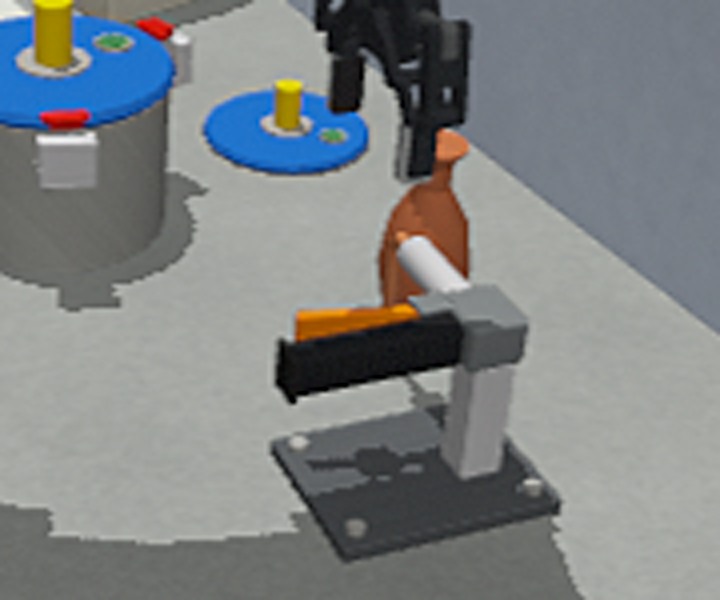

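View pics/top1.png

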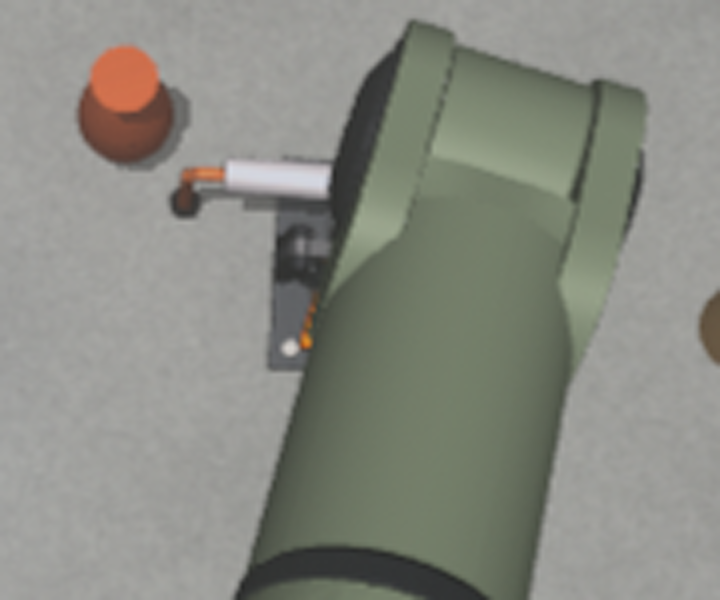

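Side crop: the fingers are above the gun, straddling the grip and trigger (crop about (370,340)). The top crop shows only that the arm covers the gun. Going down.

Call:
{"op": "drive_tool", "data": {
  "targets": [
    [[-0.1, 0, 3], [0, 0, 0], -1],
    [[-0.1, 0, 6], [0, 0, 0], -1],
    [[-0.1, 0, 8], [0, 0, 0], -1],
    [[-0.1, 0, 9], [0, 0, 0], -1],
    [[-0.1, 0, 10], [0, 0, 0], -1],
    [[-0.1, 0, 11], [0, 0, 0], -1],
    [[-0.1, 0, 12], [0, 0, 0], -1],
    [[-0.1, 0, 12.8], [0, 0, 0], -1]
  ]
}}

```text
time_s: 4.03
eef_pos: [0.5862, -0.174, 0.0946]
tool_rot: [0.042, 0.999, -0.0, 0.0]
wrist_force: [0.3, -0.6, -0.2]
width: 0.998
finger_force: 0.0
```

Call:
{"op": "drive_tool", "data": {
  "targets": [
    [[0, 0, 0], [0, 0, 0], -1],
    [[0, 0, 0], [0, 0, 0], -1]
  ]
}}

```text
time_s: 4.2
eef_pos: [0.5857, -0.174, 0.0947]
tool_rot: [0.042, 0.999, -0.0, -0.0]
wrist_force: [-0.2, -0.1, 0.3]
width: 1.001
finger_force: 0.0
```

```bash
python3 - <<'E'
from h import *
im=env.snapshot("side")[129:279,216:396]
cv2.imwrite("pics/side2.png",cv2.resize(im,None,fx=4,fy=4,interpolation=cv2.INTER_CUBIC))
E
```

```text
(no output)
```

View pics/side2.png

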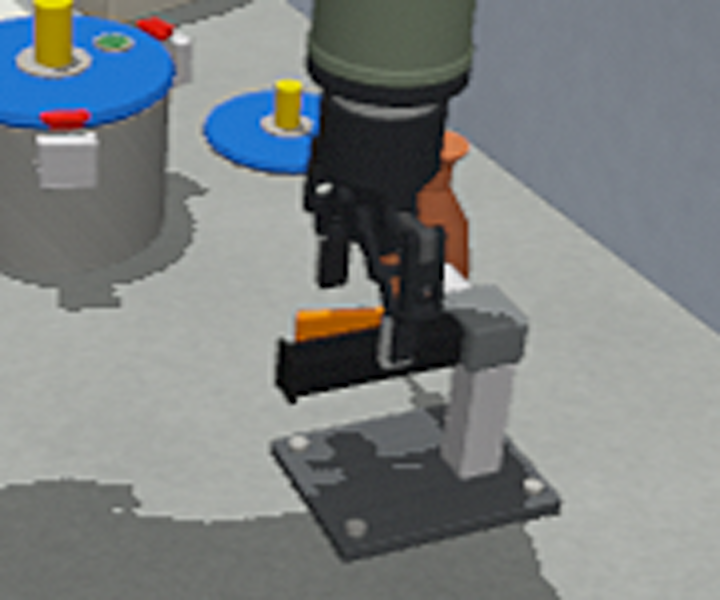

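Side crop: the near finger is beside the grip's back (crop (410,320)), clear of the valve body, and the forces are zero. Closing.

Call:
{"op": "drive_tool", "data": {
  "targets": [
    [[0, 0, 0], [0, 0, 0], 1],
    [[0, 0, 0], [0, 0, 0], 1],
    [[0, 0, 0], [0, 0, 0], 1],
    [[0, 0, 0], [0, 0, 0], 1],
    [[0, 0, 0], [0, 0, 0], 1],
    [[0, 0, 0], [0, 0, 0], 1],
    [[0, 0, 0], [0, 0, 0], 1],
    [[0, 0, 0], [0, 0, 0], 1]
  ],
  "squeeze": 25
}}

```text
time_s: 4.92
eef_pos: [0.586, -0.1777, 0.0971]
tool_rot: [0.044, 0.999, -0.002, 0.001]
wrist_force: [-9.9, -13.9, 30.3]
width: 0.331
finger_force: 34.7
```

Call:
{"op": "drive_tool", "data": {
  "targets": [
    [[0, 0, 0], [0, 0, 0], 1],
    [[0, 0, 0], [0, 0, 0], 1],
    [[0, 0, 0], [0, 0, 0], 1],
    [[0, 0, 0], [0, 0, 0], 1],
    [[0, 0, 0], [0, 0, 0], 1],
    [[0, 0, 0], [0, 0, 0], 1]
  ]
}}

```text
time_s: 5.42
eef_pos: [0.586, -0.1777, 0.0971]
tool_rot: [0.044, 0.999, -0.002, 0.001]
wrist_force: [-10.0, -13.7, 30.0]
width: 0.329
finger_force: 34.7
```

```bash
python3 - <<'E'
from h import *
a=env.snapshot("side")[155:225,270:370];b=env.snapshot("top")[100:170,290:390]
o=np.hstack([cv2.resize(i,(400,280),interpolation=cv2.INTER_CUBIC) for i in (a,b)])
cv2.imwrite("pics/s3.png",o)
E
```

```text
(no output)
```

View pics/s3.png

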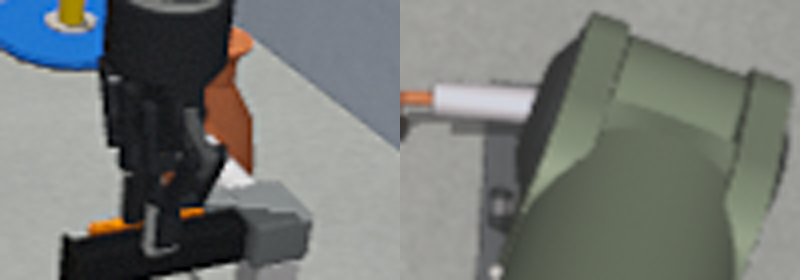

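```bash
python3 - <<'E'
from h import *
c,s=np.cos(-.085),np.sin(-.085)
G=lambda x,y,z: np.array([.611+c*x-s*y,-.184+s*x+c*y,z])
print("released tip outer/inner",proj("side",G(-.055,.0465,.127)).round(1),proj("side",G(-.057,.037,.127)).round(1))
print("home tip outer/inner",proj("side",G(-.053,.028,.127)).round(1),proj("side",G(-.053,.019,.127)).round(1))
print("grip end",proj("side",G(-.083,.012,.131)).round(1),proj("side",G(-.083,-.012,.131)).round(1))
for n,im in(("before",cv2.imread("pics/side0.png")),("now",env.snapshot("side"))):
    h=cv2.cvtColor(im,cv2.COLOR_BGR2HSV);m=cv2.inRange(h,(5,150,100),(22,255,255))
    for u in range(285,322,3):
        v=np.flatnonzero(m[195:225,u])+195
        print(n,u,(v.min(),v.max()) if len(v) else None,end="; ")
    print()
print(env.read_state()["time_s"])
E
```

```text
released tip outer/inner [289.7 206. ] [290.5 208.1]
home tip outer/inner [293.3 209.7] [294.8 211.6]
grip end [285.1 213.9] [289.  219.2]
before 285 None; before 288 None; before 291 (np.int64(207), np.int64(213)); before 294 (np.int64(207), np.int64(212)); before 297 (np.int64(207), np.int64(212)); before 300 (np.int64(206), np.int64(211)); before 303 (np.int64(206), np.int64(211)); before 306 (np.int64(206), np.int64(210)); before 309 (np.int64(206), np.int64(210)); before 312 (np.int64(195), np.int64(209)); before 315 (np.int64(195), np.int64(208)); before 318 (np.int64(199), np.int64(208)); before 321 None; 
now 285 None; now 288 None; now 291 None; now 294 (np.int64(211), np.int64(213)); now 297 (np.int64(210), np.int64(212)); now 300 (np.int64(209), np.int64(212)); now 303 (np.int64(211), np.int64(211)); now 306 None; now 309 None; now 312 (np.int64(198), np.int64(198)); now 315 (np.int64(207), np.int64(208)); now 318 (np.int64(207), np.int64(208)); now 321 None; 
5.5667
```

The trigger's tip edge has moved from (291,207) to (294,211), matching the home prediction (293,210), so the trigger is home. Releasing.

Call:
{"op": "drive_tool", "data": {
  "targets": [
    [[0, 0, 0], [0, 0, 0], -1],
    [[0, 0, 0], [0, 0, 0], -1],
    [[0, 0, 0], [0, 0, 0], -1],
    [[0, 0, 0], [0, 0, 0], -1],
    [[0, 0, 0], [0, 0, 0], -1],
    [[0, 0, 0], [0, 0, 0], -1],
    [[0, 0, 0], [0, 0, 0], -1],
    [[0, 0, 0], [0, 0, 0], -1]
  ]
}}

```text
time_s: 6.23
eef_pos: [0.5857, -0.1739, 0.0946]
tool_rot: [0.042, 0.999, -0.0, -0.0]
wrist_force: [0.3, -1.0, 0.0]
width: 0.999
finger_force: 0.0
```

Call:
{"op": "drive_tool", "data": {
  "targets": [
    [[0, 0, 0], [0, 0, 0], -1],
    [[0, 0, 0], [0, 0, 0], -1],
    [[0, 0, 0], [0, 0, 0], -1],
    [[0, 0, 0], [0, 0, 0], -1],
    [[0, 0, 0], [0, 0, 0], -1],
    [[0, 0, 0], [0, 0, 0], -1]
  ]
}}

```text
time_s: 6.73
eef_pos: [0.5857, -0.1739, 0.0947]
tool_rot: [0.042, 0.999, -0.0, -0.0]
wrist_force: [0.4, 0.1, -0.1]
width: 1.001
finger_force: 0.0
```

Call:
{"op": "drive_tool", "data": {
  "targets": [
    [[0, 0, -1], [0, 0, 0], -1],
    [[0, 0, -2], [0, 0, 0], -1],
    [[0, 0, -4], [0, 0, 0], -1],
    [[0, 0, -7], [0, 0, 0], -1],
    [[0, 0, -10], [0, 0, 0], -1],
    [[0, 0, -13], [0, 0, 0], -1],
    [[0, 0, -16], [0, 0, 0], -1],
    [[0, 0, -20], [0, 0, 0], -1]
  ]
}}

```text
time_s: 7.4
eef_pos: [0.5847, -0.1738, 0.2963]
tool_rot: [0.043, 0.999, 0.0, -0.001]
wrist_force: [-0.1, 0.5, 0.2]
width: 0.994
finger_force: 0.0
```

```bash
python3 - <<'E'
from h import *
im=env.snapshot("side");h=cv2.cvtColor(im,cv2.COLOR_BGR2HSV);m=cv2.inRange(h,(5,150,100),(22,255,255))
for u in range(288,310,3):
    v=np.flatnonzero(m[195:225,u])+195;print(u,v,end="; ")
from scipy.spatial.transform import Rotation as R
s=env.read_state();r=R.from_quat(s["tool_rot"]).as_matrix()
print(s["time_s"],s["eef_pos"],"to lid",r.T@(np.array([.5415,.240,.157])-s["eef_pos"])*100,s["width"])
E
```

```text
288 []; 291 [207 208 209 210 211 212 213]; 294 [207 208 209 210 211 212 213]; 297 [207 208 209 210 211 212]; 300 [206 207 208 209 210 211]; 303 [206 207 208 209 210 211]; 306 [206 207 208 209 210]; 309 [206 207 208 209 210]; 7.45 [ 0.58743513 -0.17495514  0.30495969] to lid [ 8.25187916 40.96536386 14.68482923] 1.000358394022084
```

Call:
{"op": "drive_tool", "data": {
  "targets": [
    [[0.7, 3.5, 0], [0, 0, 0], -1],
    [[1.4, 7, 0], [0, 0, 0], -1],
    [[2.1, 10.5, 0], [0, 0, 0], -1],
    [[2.8, 14, 0], [0, 0, 0], -1],
    [[3.4, 17.5, 0], [0, 0, 0], -1],
    [[4.1, 21, 0], [0, 0, 0], -1],
    [[4.8, 24.5, 0], [0, 0, 0], -1],
    [[5.4, 28, 0], [0, 0, 0], -1]
  ]
}}

```text
time_s: 8.12
eef_pos: [0.5551, 0.1112, 0.2959]
tool_rot: [0.043, 0.999, 0.0, 0.001]
wrist_force: [1.2, -0.1, -0.5]
width: 1.002
finger_force: 0.0
```

Call:
{"op": "drive_tool", "data": {
  "targets": [
    [[0.6, 3.2, 0], [0, 0, 0], -1],
    [[1.2, 6.4, 0], [0, 0, 0], -1],
    [[1.8, 9.6, 0], [0, 0, 0], -1],
    [[2.5, 12.9, 0], [0, 0, 0], -1],
    [[2.5, 12.9, 0], [0, 0, 0], -1],
    [[2.5, 12.9, 0], [0, 0, 0], -1],
    [[2.5, 12.9, 0], [0, 0, 0], -1]
  ]
}}

```text
time_s: 8.7
eef_pos: [0.5418, 0.2396, 0.2953]
tool_rot: [0.043, 0.999, -0.0, 0.0]
wrist_force: [1.4, -0.3, 0.1]
width: 1.0
finger_force: 0.0
```

```bash
python3 - <<'E'
from h import *
from scipy.spatial.transform import Rotation as R
s=env.read_state();r=R.from_quat(s["tool_rot"]).as_matrix()
print(s["time_s"],s["eef_pos"],"to lid",r.T@(np.array([.5415,.240,.157])-s["eef_pos"])*100,s["width"],s["qpos"])
cv2.imwrite("pics/s4.png",cv2.resize(env.snapshot("side")[70:220,150:330],None,fx=4,fy=4))
E
```

```text
8.7 [0.54183374 0.23955537 0.29534642] to lid [ 0.04769063  0.04350078 13.83460357] 0.9996672168405004 [-0.66103392  0.39197164  0.20335569  1.57987631 -0.0830409   1.17768714
  1.04468203]
```

View pics/s4.png

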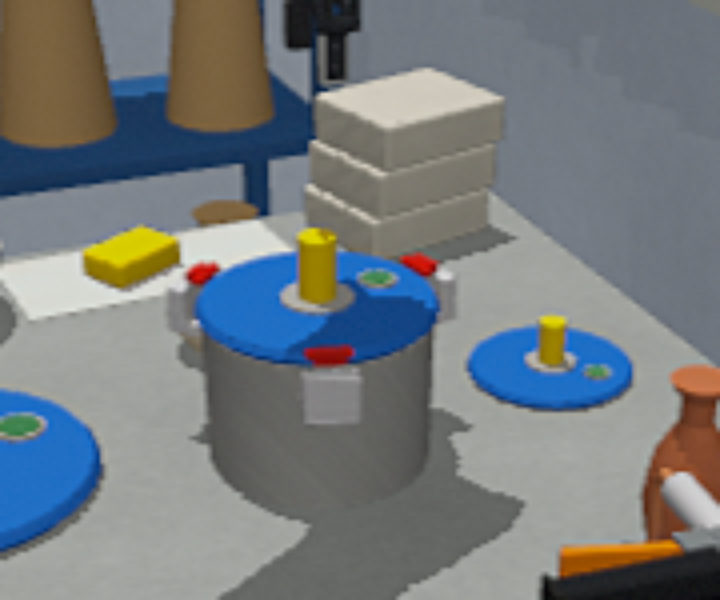

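Side crop: the open fingers are above the pot (crop (330,40)), with the knob top at crop (317,237). All as expected, so going down.

Call:
{"op": "drive_tool", "data": {
  "targets": [
    [[0, 0, 3], [0, 0, 0], -1],
    [[0, 0, 6], [0, 0, 0], -1],
    [[0, 0, 8], [0, 0, 0], -1],
    [[0, 0, 9.5], [0, 0, 0], -1],
    [[0, 0, 11], [0, 0, 0], -1],
    [[0, 0, 12.5], [0, 0, 0], -1],
    [[0, 0, 13.8], [0, 0, 0], -1],
    [[0, 0, 13.8], [0, 0, 0], -1]
  ]
}}

```text
time_s: 9.42
eef_pos: [0.5411, 0.2384, 0.1549]
tool_rot: [0.043, 0.999, -0.001, -0.001]
wrist_force: [-0.1, -0.2, -0.3]
width: 1.001
finger_force: 0.0
```

Call:
{"op": "drive_tool", "data": {
  "targets": [
    [[0, 0, 0], [0, 0, 0], 1],
    [[0, 0, 0], [0, 0, 0], 1],
    [[0, 0, 0], [0, 0, 0], 1],
    [[0, 0, 0], [0, 0, 0], 1],
    [[0, 0, 0], [0, 0, 0], 1],
    [[0, 0, 0], [0, 0, 0], 1],
    [[0, 0, 0], [0, 0, 0], 1],
    [[0, 0, 0], [0, 0, 0], 1]
  ],
  "squeeze": 60
}}

```text
time_s: 10.08
eef_pos: [0.5422, 0.241, 0.158]
tool_rot: [0.042, 0.999, 0.001, 0.001]
wrist_force: [-2.8, 1.0, 11.9]
width: 0.344
finger_force: 58.4
```

Call:
{"op": "drive_tool", "data": {
  "targets": [
    [[0, 0, 0], [0, 0, 0], 1],
    [[0, 0, 0], [0, 0, 0], 1],
    [[0, 0, 0], [0, 0, 0], 1],
    [[0, 0, 0], [0, 0, 0], 1]
  ]
}}

```text
time_s: 10.42
eef_pos: [0.5422, 0.241, 0.158]
tool_rot: [0.042, 0.999, 0.001, 0.001]
wrist_force: [-2.3, 1.1, 11.5]
width: 0.344
finger_force: 58.4
```

Call:
{"op": "drive_tool", "data": {
  "targets": [
    [[0, 0, -0.15], [0, 0, 0], 1],
    [[0, 0, -0.3], [0, 0, 0], 1],
    [[0, 0, -0.45], [0, 0, 0], 1],
    [[0, 0, -0.6], [0, 0, 0], 1],
    [[0, 0, -0.7], [0, 0, 0], 1],
    [[0, 0, -0.8], [0, 0, 0], 1],
    [[0, 0, -0.9], [0, 0, 0], 1],
    [[0, 0, -1.0], [0, 0, 0], 1]
  ]
}}

```text
time_s: 11.08
eef_pos: [0.5417, 0.2401, 0.1668]
tool_rot: [0.043, 0.999, -0.0, 0.0]
wrist_force: [-0.5, 1.3, -8.8]
width: 0.339
finger_force: 61.1
```

Call:
{"op": "drive_tool", "data": {
  "targets": [
    [[0, 0, -0.15], [0, 0, 0], 1],
    [[0, 0, -0.3], [0, 0, 0], 1],
    [[0, 0, -0.45], [0, 0, 0], 1],
    [[0, 0, -0.6], [0, 0, 0], 1],
    [[0, 0, -0.75], [0, 0, 0], 1],
    [[0, 0, -0.9], [0, 0, 0], 1],
    [[0, 0, -1.05], [0, 0, 0], 1],
    [[0, 0, -1.2], [0, 0, 0], 1]
  ]
}}

```text
time_s: 11.75
eef_pos: [0.5417, 0.2401, 0.1788]
tool_rot: [0.042, 0.999, -0.0, 0.0]
wrist_force: [0.4, -0.5, -5.5]
width: 0.345
finger_force: 61.5
```

Call:
{"op": "drive_tool", "data": {
  "targets": [
    [[0, 0, -0.2], [0, 0, 0], 1],
    [[0, 0, -0.4], [0, 0, 0], 1],
    [[0, 0, -0.6], [0, 0, 0], 1],
    [[0, 0, -0.8], [0, 0, 0], 1],
    [[0, 0, -1.0], [0, 0, 0], 1],
    [[0, 0, -1.0], [0, 0, 0], 1],
    [[0, 0, -1.0], [0, 0, 0], 1],
    [[0, 0, -1.0], [0, 0, 0], 1]
  ]
}}

```text
time_s: 12.42
eef_pos: [0.5416, 0.2403, 0.1886]
tool_rot: [0.042, 0.999, -0.0, -0.0]
wrist_force: [1.3, 0.6, -5.5]
width: 0.346
finger_force: 61.5
```

Call:
{"op": "drive_tool", "data": {
  "targets": [
    [[0, 0, 0], [0, 0, 0], 1],
    [[0, 0, 0], [0, 0, 0], 1],
    [[0, 0, 0], [0, 0, 0], 1],
    [[0, 0, 0], [0, 0, 0], 1],
    [[0, 0, 0], [0, 0, 0], 1],
    [[0, 0, 0], [0, 0, 0], 1]
  ]
}}

```text
time_s: 12.92
eef_pos: [0.5417, 0.2403, 0.1887]
tool_rot: [0.042, 0.999, -0.0, 0.0]
wrist_force: [0.2, -0.3, -6.3]
width: 0.338
finger_force: 61.5
```

```bash
python3 - <<'E'
from h import *
cv2.imwrite("pics/s5.png",cv2.resize(env.snapshot("side")[70:220,150:330],None,fx=4,fy=4))
s=env.read_state();print(s["eef_pos"],s["wrist_force"],s["torque"],s["finger_force"])
E
```

```text
[0.5416525  0.24027853 0.18868408] [-0.2236091  -0.10037165 -5.9605101 ] [-0.04648542  0.02856401  0.00766557] 61.481688022613525
```

View pics/s5.png

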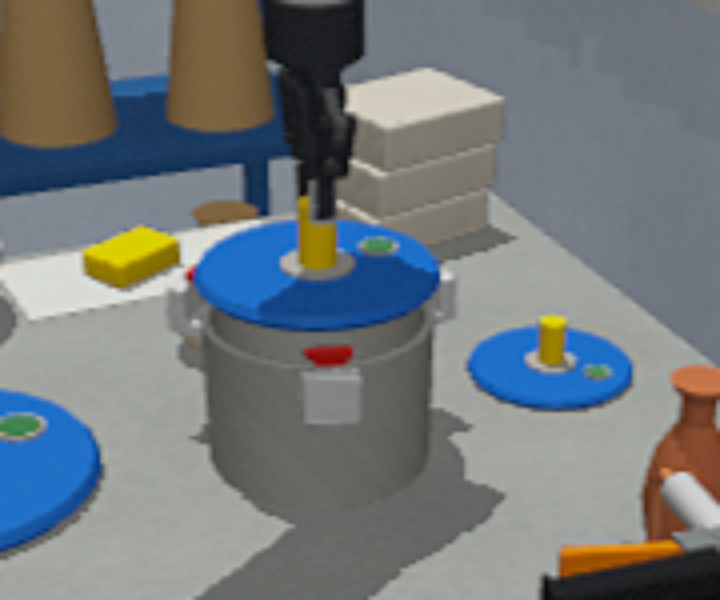

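The side crop shows the lid held level and clear of the red shoes, about 3 cm up, with only its 6 N weight carried. Handing in.

```bash
python3 -c "
from plant import env
print(env.job_done())"
```

```text
the job is handed in; nothing more can be done
None
```

I handed the job in with the vent trigger squeezed home and released, and the blue lid pulled free and held level by its knob about 3 cm above its seat. The vase, figure and bowl were never approached; the hand-in returned no verdict.

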